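# Stack an architect's massing model with the chosen roof

### The arm

A 7-joint arm with a two-finger parallel gripper is mounted at the origin on a cart in front of the work surface, level with it; the furniture and walls round the work are solid. World frame = base frame: x ahead of the robot, y to its left, z up, the work surface at z = 0. Lengths are in m, angles in degrees, forces in N, time in s.
With the tool pointing down it reaches from about 0.4 to 0.875 m from the base axis. Payload 19.3 kg.
Tool frame: the origin (TCP) lies at the very end of the fingers, on their centre line; the grasp point (between the pads) lies 19 mm behind it; z points along the fingers, y is the line along which they close (so a half turn about z gives the same grasp; the last joint's range is limited). The gripper opens to 85 mm and grips with 20 to 120 N. Pads are 22 mm wide; open, the fingers measure 114 mm over their backs; the gripper's body (76 mm by 85 mm) begins 54 mm behind the grasp point. The pads swing forward as they close: fully open they stand 13 mm farther back than shut.
Start: joints at [-70.256, 29.874, -2.08, 91.645, 1.215, 58.505, -6.463], TCP at [0.252, 0.572, 0.231] pointing down, gripper open.
Joint ranges: [-166.77, 166.77], [-17.47, 122.26], [-85.68, 81.53], [9.62, 139.38], [-72.42, 252.41], [9.2, 110.78], [-144.41, 144.41]. Speed limits (degrees/s): [108.29, 108.29, 136.94, 136.94, 172.46, 172.46, 172.46].

### API

Orientations are given as a 3x3 rotation matrix whose columns are the frame's x, y, z axes.
In Python, from workcell import robot gives the robot as it stands. The module is installed in compiled form; this text tells all that it offers. Calls block until the motion is done:
- robot.movep(position, orientation): joint-space move of the TCP to a pose.
- robot.move_l(position, rotation=None, v=0.15, force_limit=None): straight line of the TCP; rotation=None keeps the orientation; v is the mean speed in m/s. With force_limit (N) it stops when the force on the tool has changed by that much, and returns True; else False.
- robot.movej(angles): joint-space move.
- robot.let_go() and robot.clamp(f_grip=None): open the fingers fully, or close them until they stop; f_grip is the grip in N (None keeps the last).
- robot.wait(seconds).
- robot.inverse_kinematics(position, orientation): joint angles nearest the present ones, or None.
- robot.get_state(): the state.
- robot.grab_frame(name): name is "side" or "top"; returns a dict with "frame" (400x640x3 uint8, red, green, blue), "range_z" (400x640 float32, m along the optical axis (not along the pixel's ray), 0 where there is no reading), "intrinsics" (3x3 intrinsics, pixels), "position" and "orientation" of the camera in the world. Camera axes: x right, y down, z forward; pixel columns grow to the right and rows downward; lengths in m; the calibration is good to about 2 mm. A picture is of the moment at which its call begins.
A pose or a line that the arm cannot do raises robot.PlanningError and nothing moves.
- robot.sign_off(): hands the job in; it is judged then, once.
The state is a dict: "t": time; "qpos": joint angles; "qvel": joint speeds; "tau": joint torques, N m; "tcp_pos": TCP position; "tcp_rot": TCP orientation; "force": force on the tool from outside, world axes, zero at the start; "moment": the same for the moment, N m; "gripper_width": opening from 0.0 (shut) to 1.0 (fully open); "gripper_force": force on a finger pad.
Only numpy, scipy, OpenCV 4.12 (cv2) and the standard library are available. Lean on these libraries where they do the work, as an engineer would, in place of code of your own. Each camera call takes 0.05 s, during which the arm holds its last target. There are 200 camera calls.

### The job

Assemble the wooden building model on its base board, one piece at a time from the bottom up and each lowered over the dowels of what is below it until it sits flat: the ground storey (largest), then the middle storey, then the upper storey (smallest), and last the roof. Of the three roofs take the one whose lantern has the shape drawn on the plan card lying right beside the base board; leave the other two roofs where they lie.

Things in the scene. Friction and masses are not known exactly. Their poses are not given: they have to be found in the camera images.
- base_board: Fixed plywood base board, 130 (x) by 150 (y) by 12 mm thick, with paving, four little trees (up to 30 mm above the board, near its corners) and the outline of the ground storey. Two tapered upright dowels, 7 mm thick, 8 mm tall, stand on its top at x = 0, y = +/-40 mm. Origin: centre of the underside; y along the outline's long side, z up.
- ground_storey: Ground storey, the largest block of pale wood with window rows, 60 (x) by 116 (y) by 30 mm high without its dowels, about 150 g, loose. Underneath: two square sockets 13 mm wide, 10 mm deep, at y = +/-40 mm. On top: two tapered dowels, 7 mm thick, 8 mm tall, at y = +/-31 mm. Origin: centre of the underside; x across the short side, y along the long side, z up. Fits either way round.
- middle_storey: Middle storey, the second largest block of pale wood with window rows, 54 (x) by 98 (y) by 26 mm high without its dowels, about 110 g, loose. Underneath: two square sockets 13 mm wide, 10 mm deep, at y = +/-31 mm. On top: two tapered dowels, 7 mm thick, 8 mm tall, at y = +/-23 mm. Origin: centre of the underside; x across the short side, y along the long side, z up. Fits either way round.
- upper_storey: Upper storey, the smallest block of pale wood with window rows, 48 (x) by 72 (y) by 22 mm high without its dowels, about 80 g, loose. Underneath: two square sockets 13 mm wide, 10 mm deep, at y = +/-23 mm. On top: two tapered dowels, 7 mm thick, 8 mm tall, at y = +/-16 mm. Origin: centre of the underside; x across the short side, y along the long side, z up. Fits either way round.
- roof_round: Roof option, loose, about 50 g: a pale wood slab 42 (x) by 60 (y) by 14 mm, no windows, carrying a dark lantern 14 mm high: from above one round drum 31 mm across. Underneath: two square sockets 13 mm wide, 10 mm deep, at y = +/-16 mm. Grip the slab's long sides. Origin: centre of the underside; x across the short side, y along the long side, z up. Fits either way round.
- roof_cross: Roof option, loose, about 50 g: a pale wood slab 42 (x) by 60 (y) by 14 mm, no windows, carrying a dark lantern 14 mm high: from above a cross, 34 (x) by 50 mm (y), of 12 mm bars. Underneath: two square sockets 13 mm wide, 10 mm deep, at y = +/-16 mm. Grip the slab's long sides. Origin: centre of the underside; x across the short side, y along the long side, z up. Fits either way round.
- roof_twin: Roof option, loose, about 50 g: a pale wood slab 42 (x) by 60 (y) by 14 mm, no windows, carrying a dark lantern 14 mm high: from above two parallel bars along y, 50 by 9 mm, 14 mm apart. Underneath: two square sockets 13 mm wide, 10 mm deep, at y = +/-16 mm. Grip the slab's long sides. Origin: centre of the underside; x across the short side, y along the long side, z up. Fits either way round.
- card_round: Plan card, flat, fixed: brown, 50 by 80 mm, 4 mm thick, with the plan of a roof on it, its dark lantern being one round drum 31 mm across. The card next to the base board (centre about 100 mm from the board's, on its side towards the robot) shows the chosen roof; the other two lie over 220 mm away. Origin: centre of the underside.
- card_cross: Plan card, flat, fixed: brown, 50 by 80 mm, 4 mm thick, with the plan of a roof on it, its dark lantern being a cross, 34 (x) by 50 mm (y), of 12 mm bars. The card next to the base board (centre about 100 mm from the board's, on its side towards the robot) shows the chosen roof; the other two lie over 220 mm away. Origin: centre of the underside.
- card_twin: Plan card, flat, fixed: brown, 50 by 80 mm, 4 mm thick, with the plan of a roof on it, its dark lantern being two parallel bars along y, 50 by 9 mm, 14 mm apart. The card next to the base board (centre about 100 mm from the board's, on its side towards the robot) shows the chosen roof; the other two lie over 220 mm away. Origin: centre of the underside.

How it is judged (in metres and radians):
On the way, in this order (a step that is already met when the one before it is completed fails the run):
1. the ground storey sits flat on the base board (z of ground_storey in the frame of base_board between 0.009 and 0.015 m and x of ground_storey in the frame of base_board between -0.006 and 0.006 m and y of ground_storey in the frame of base_board between -0.006 and 0.006 m and angle between the y axis of ground_storey and the y axis of base_board, either way round below 0.175 rad and angle between ground_storey's own z axis and vertical below 0.06 rad), for 0.2 s.
2. the middle storey sits flat on the ground storey (all of step 1 and z of middle_storey in the frame of ground_storey between 0.027 and 0.033 m and x of middle_storey in the frame of ground_storey between -0.006 and 0.006 m and y of middle_storey in the frame of ground_storey between -0.006 and 0.006 m and angle between the y axis of middle_storey and the y axis of ground_storey, either way round below 0.175 rad and angle between middle_storey's own z axis and vertical below 0.06 rad), for 0.2 s.
3. the upper storey sits flat on the middle storey (all of step 2 and z of upper_storey in the frame of middle_storey between 0.023 and 0.029 m and x of upper_storey in the frame of middle_storey between -0.006 and 0.006 m and y of upper_storey in the frame of middle_storey between -0.006 and 0.006 m and angle between the y axis of upper_storey and the y axis of middle_storey, either way round below 0.175 rad and angle between upper_storey's own z axis and vertical below 0.06 rad), for 0.2 s.
4. the chosen roof sits flat on the upper storey (all of step 3 and ((horizontal distance between card_round and base_board below 0.16 m and (z of roof_round in the frame of upper_storey between 0.019 and 0.025 m and x of roof_round in the frame of upper_storey between -0.006 and 0.006 m and y of roof_round in the frame of upper_storey between -0.006 and 0.006 m and angle between the y axis of roof_round and the y axis of upper_storey, either way round below 0.175 rad and angle between roof_round's own z axis and vertical below 0.06 rad)) or (horizontal distance between card_cross and base_board below 0.16 m and (z of roof_cross in the frame of upper_storey between 0.019 and 0.025 m and x of roof_cross in the frame of upper_storey between -0.006 and 0.006 m and y of roof_cross in the frame of upper_storey between -0.006 and 0.006 m and angle between the y axis of roof_cross and the y axis of upper_storey, either way round below 0.175 rad and angle between roof_cross's own z axis and vertical below 0.06 rad)) or (horizontal distance between card_twin and base_board below 0.16 m and (z of roof_twin in the frame of upper_storey between 0.019 and 0.025 m and x of roof_twin in the frame of upper_storey between -0.006 and 0.006 m and y of roof_twin in the frame of upper_storey between -0.006 and 0.006 m and angle between the y axis of roof_twin and the y axis of upper_storey, either way round below 0.175 rad and angle between roof_twin's own z axis and vertical below 0.06 rad)))), for 0.2 s.
At the end, for the whole second after the job is handed in: Ground, middle and upper storey and the roof matching the card beside the board stand in this order on the board, each seated on the dowels below: height to 3 mm, 6 mm in x and y, 10 degrees in yaw either way round, 3 degrees of level. The other roofs moved under 20 mm. All released, at rest (all of step 4 and ((horizontal distance between card_round and base_board below 0.16 m and distance of each of roof_cross, roof_twin from where it was at the start of the episode below 0.02 m) or (horizontal distance between card_cross and base_board below 0.16 m and distance of each of roof_round, roof_twin from where it was at the start of the episode below 0.02 m) or (horizontal distance between card_twin and base_board below 0.16 m and distance of each of roof_round, roof_cross from where it was at the start of the episode below 0.02 m)) and linear speed of each of ground_storey, middle_storey, upper_storey, roof_round, roof_cross, roof_twin below 0.02 m/s); the robot touches nothing.
It also fails if it takes over 102 s, if anything falls off the work surface, if the arm or the gripper's body presses on something with over 40 N, if the wrist force passes 120 N, or if a joint passes its speed limit or range.

## Working session

There is one attempt and no reset: what is moved stays moved. The work goes in short steps, each a Python script; the robot and the scene stay as the last script left them, time stands still between calls to the robot, and variables do not carry over. Pictures are saved under pics/ and viewed, at most 14 in all, crops included, and the job is handed in when it is done.

```bash
mkdir -p pics; python3 - <<'E'
from workcell import robot
import cv2,numpy as np
for n in("top","side"):
    f=robot.grab_frame(n); cv2.imwrite(f"pics/{n}0.png",f["frame"][:,:,::-1]); np.savez(f"{n}0.npz",**f)
    print(n,f["intrinsics"],f["position"],f["orientation"],(f["range_z"]>0).mean())
s=robot.get_state();print(s["t"],s["tcp_pos"],s["tcp_rot"],s["gripper_width"])
E
```

```text
top [[364.56459952   0.         324.7515756 ]
 [  0.         364.56459952 204.01101469]
 [  0.           0.           1.        ]] [ 0.40367035 -0.09868654  0.9005942 ] [[ 0.07166152 -0.97664729  0.20254555]
 [-0.99742508 -0.07073808  0.01180398]
 [ 0.00279936 -0.2028699  -0.9792017 ]] 0.99595703125
side [[506.62987788   0.         324.54047327]
 [  0.         506.62987788 202.35822131]
 [  0.           0.           1.        ]] [ 0.03842761 -1.26445801  0.73639153] [[ 0.90837851 -0.19069772  0.37213286]
 [-0.41777152 -0.45169434  0.78831414]
 [ 0.0177606  -0.87155413 -0.4899775 ]] 0.9958125
0.1 [0.25177707 0.57172239 0.23078528] [[-9.15189413e-01  4.03023837e-01 -3.53847566e-04]
 [ 4.03023988e-01  9.15188916e-01 -9.55150353e-04]
 [-6.11109903e-05 -1.01675255e-03 -9.99999481e-01]] 0.9999664341541478
```

View pics/top0.png

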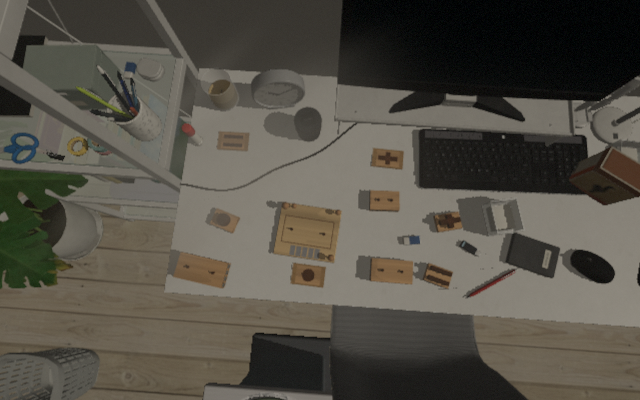

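View pics/side0.png

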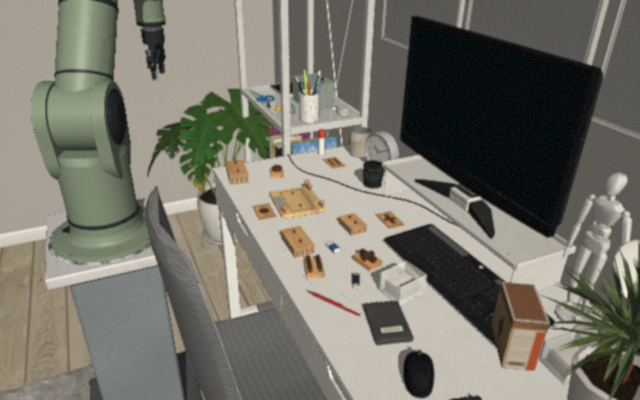

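The plan card next to the board (top view, about (308,275)) shows a round drum. The matching roof is at about (223,220). The storeys are at (201,270), (392,271) and (384,201), and the board is at (307,232). Next I'll measure from both views.

```bash
cat > see.py <<'E'
import cv2,numpy as np
def cloud(f):
    K=f["intrinsics"]; h,w=f["range_z"].shape; u,v=np.meshgrid(np.arange(w),np.arange(h))
    ray=np.stack([(u-K[0,2])/K[0,0],(v-K[1,2])/K[1,1],np.ones_like(u,float)],-1)
    return (ray*f["range_z"][...,None])@f["orientation"].T+f["position"], ray@f["orientation"].T
def wood(f):
    hsv=cv2.cvtColor(f["frame"],cv2.COLOR_RGB2HSV)
    return cv2.inRange(hsv,(5,80,50),(22,255,255))
def objects(f,zmin=.006):
    P,ray=cloud(f); m=(wood(f)>0)&(P[...,0]>.2)&(P[...,0]<.95)&(abs(P[...,1])<.6)&(P[...,2]>-.01)&(P[...,2]<.08)
    m=cv2.morphologyEx(m.astype(np.uint8),cv2.MORPH_CLOSE,np.ones((3,3)))
    n,L,st,c=cv2.connectedComponentsWithStats(m); out=[]
    for i in range(1,n):
        if st[i,4]<120: continue
        k=L==i; z=P[...,2][k]; zz=np.sort(z); h,e=np.histogram(z,bins=np.arange(-.01,.08,.002))
        top=e[:-1][h>.15*k.sum()].max()+.001 if (h>.15*k.sum()).any() else np.median(z)
        top=np.median(z[abs(z-top)<.003])
        t=(k&(abs(P[...,2]-top)<.004)).astype(np.uint8)
        cn=max(cv2.findContours(t,0,cv2.CHAIN_APPROX_NONE)[0],key=cv2.contourArea)[:,0]
        r=ray[cn[:,1],cn[:,0]]; q=f["position"]+r*((top-f["position"][2])/r[:,2])[:,None]
        (cx,cy),(a,b),ang=cv2.minAreaRect((q[:,:2]*1000).astype(np.float32))
        if a<b: a,b,ang=b,a,ang-90     # ang: direction of long side
        out.append(dict(px=c[i].round(),top=top,c=np.array([cx,cy])/1000,size=(a,b),ang=(ang+90)%180-90,n=int(t.sum())))
    return out
def show(f):
    for o in objects(f): print(o["px"],"top %.1f c %.1f %.1f size %.0f %.0f ang %.1f n %d"%(o["top"]*1e3,*(o["c"]*1e3),*o["size"],o["ang"],o["n"]))
E
python3 - <<'E'
from see import *
for n in("top","side"):
    f=dict(np.load(n+"0.npz")); print(n); show(f)
    P,_=cloud(f); 
    w=f["frame"].min(2)>100; w&=(abs(P[...,1])<.4)&(abs(P[...,0]-.55)<.2)&(abs(P[...,2])<.02); print("table z",np.median(P[...,2][w]))
f=np.load("top0.npz")["frame"]; g=np.load("side0.npz")["frame"]
a=cv2.resize(f[120:300,160:480],(800,450),interpolation=cv2.INTER_CUBIC); cv2.imwrite("pics/topz.png",a[:,:,::-1])
b=cv2.resize(g[140:290,210:440],(800,522),interpolation=cv2.INTER_CUBIC); cv2.imwrite("pics/sidez.png",b[:,:,::-1])
E
```

```text
top
[219.  87.] top 40.3 c 870.8 206.1 size 51 37 ang -85.8 n 200
[232. 141.] top 2.0 c 741.2 163.1 size 73 45 ang -88.8 n 211
[387. 158.] top 3.4 c 721.2 -239.6 size 79 48 ang 87.8 n 506
[384. 200.] top 21.8 c 605.0 -233.5 size 69 49 ang -87.3 n 538
[308. 230.] top 11.8 c 515.6 -50.4 size 149 128 ang 85.5 n 2718
[448. 221.] top 27.7 c 564.0 -393.6 size 47 34 ang 75.2 n 151
[231. 224.] top 13.9 c 525.2 143.9 size 40 35 ang -19.9 n 136
[201. 270.] top 29.6 c 405.9 192.3 size 117 58 ang 81.2 n 1213
[391. 271.] top 26.0 c 435.3 -256.4 size 99 53 ang 89.4 n 912
[308. 275.] top 3.3 c 412.4 -59.1 size 79 48 ang 87.2 n 643
[438. 276.] top 27.5 c 420.9 -366.6 size 51 9 ang 73.5 n 176
table z -0.0006587054218718524
side
[334. 162.] top 2.3 c 742.4 160.1 size 74 45 ang -87.6 n 112
[237. 171.] top 29.8 c 407.3 188.3 size 124 60 ang 81.0 n 288
[276. 172.] top 13.2 c 529.0 150.7 size 61 39 ang 69.5 n 65
[299. 201.] top 11.7 c 516.5 -56.3 size 154 129 ang 85.9 n 957
[264. 211.] top 2.1 c 414.8 -61.1 size 76 47 ang 85.8 n 225
[390. 219.] top 2.4 c 724.1 -242.5 size 77 46 ang 87.5 n 235
[353. 224.] top 20.9 c 607.0 -238.6 size 81 52 ang -85.4 n 257
[303. 251.] top 25.7 c 436.6 -261.2 size 103 55 ang 89.3 n 566
[367. 260.] top 12.9 c 566.1 -396.7 size 65 44 ang -75.6 n 157
table z -0.0006983286343960615
```

View pics/topz.png

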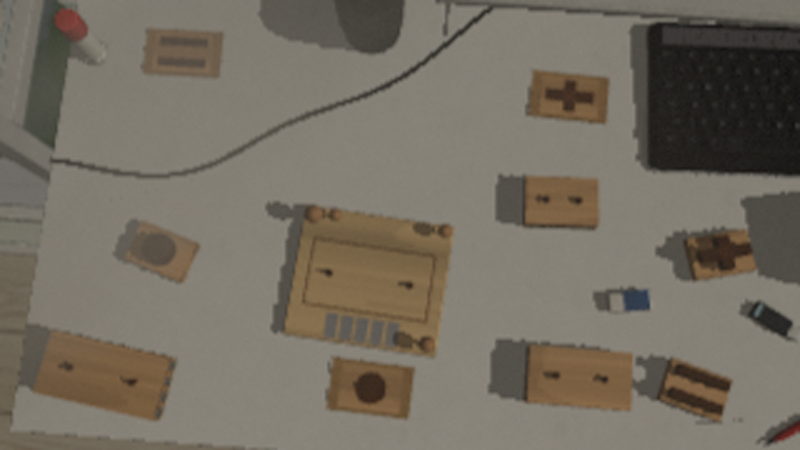

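View pics/sidez.png

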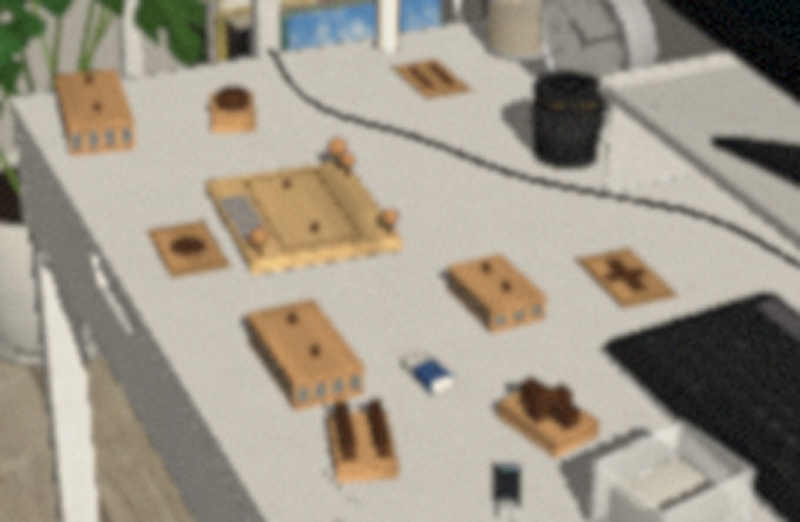

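The crops confirm it: the round card sits by the board, and roof_round is at topz (158,248). The two views agree to a few mm on heights and poses. I'll now refine the roof pose, which is in shade, from depth, then check the clearance on the shelf side.

```bash
python3 - <<'E'
from see import *
for n in("top","side"):
    f=dict(np.load(n+"0.npz")); P,ray=cloud(f)
    near=np.hypot(P[...,0]-.526,P[...,1]-.147)<.06
    for lo,hi,h in((.009,.04,.014),(.0225,.04,.028)):
        t=(near&(P[...,2]>lo)&(P[...,2]<hi)).astype(np.uint8)
        cn=max(cv2.findContours(t,0,cv2.CHAIN_APPROX_NONE)[0],key=cv2.contourArea)[:,0]
        zs=P[...,2][t>0]
        r=ray[cn[:,1],cn[:,0]]; q=f["position"]+r*((h-f["position"][2])/r[:,2])[:,None]
        # slab: use only true 3D points in the slab's height band plus rim
        p3=P[t>0][:,:2] if lo<.02 else q[:,:2]
        print(n,h,"zmed %.4f p95 %.4f"%(np.median(zs),np.percentile(zs,95)),cv2.minAreaRect((p3*1000).astype(np.float32)),cv2.minEnclosingCircle((q[:,:2]*1000).astype(np.float32)),t.sum())
    if n=="top":
        for y in np.arange(.1,.7,.05):
            print("y %.2f"%y,["%.2f"%max(-1,P[...,2][(abs(P[...,1]-y)<.025)&(abs(P[...,0]-x)<.025)].max(initial=-1)) for x in np.arange(.2,.85,.05)])
        # dark dowels on board and storeys: centroid at their mid height
        g=cv2.cvtColor(f["frame"],cv2.COLOR_RGB2GRAY)
        for nm,u,v,h in(("board",308,230,.012),("ground",201,270,.03),("middle",391,271,.026),("upper",384,200,.022)):
            bh=cv2.morphologyEx(g,cv2.MORPH_BLACKHAT,np.ones((9,9)))
            m=np.zeros_like(g); m[v-12:v+13,u-26:u+27]=(bh[v-12:v+13,u-26:u+27]>45)
            k,L,st,c=cv2.connectedComponentsWithStats(m)
            for i in range(1,k):
                if st[i,4]>=4:
                    K=f["intrinsics"];r=f["orientation"]@[(c[i,0]-K[0,2])/K[0,0],(c[i,1]-K[1,2])/K[1,1],1]
                    q=f["position"]+r*(h+.004-f["position"][2])/r[2]; print(nm,c[i].round(1),st[i,4],(q[:2]*1e3).round(1))
E
```

```text
top 0.014 zmed 0.0142 p95 0.0287 ((528.3081665039062, 156.74952697753906), (61.48152542114258, 42.203086853027344), 72.4427490234375) ((528.7841796875, 156.3251495361328), 35.0224494934082) 419
top 0.028 zmed 0.0273 p95 0.0297 ((528.121826171875, 156.0277557373047), (27.647733688354492, 26.610849380493164), 7.1889543533325195) ((527.8521728515625, 155.68707275390625), 15.509620666503906) 121
y 0.10 ['-0.75', '-0.75', '-0.75', '0.00', '0.00', '0.00', '0.00', '0.02', '0.01', '0.01', '0.00', '0.00', '0.00']
y 0.15 ['-0.75', '-0.75', '-0.75', '0.03', '0.04', '0.03', '0.03', '0.03', '0.01', '0.00', '0.00', '0.01', '0.00']
y 0.20 ['-0.75', '-0.75', '-0.75', '0.03', '0.04', '0.03', '0.02', '0.02', '0.01', '0.00', '0.01', '0.01', '0.09']
y 0.25 ['-0.75', '-0.75', '-0.75', '0.00', '0.03', '0.03', '0.00', '0.00', '0.01', '0.00', '0.09', '0.09', '0.00']
y 0.30 ['-0.75', '-0.75', '-0.75', '0.00', '0.00', '0.00', '0.00', '0.00', '0.53', '0.54', '0.54', '0.26', '0.10']
y 0.35 ['-0.75', '-0.75', '-0.75', '-1.00', '-1.00', '-1.00', '-1.00', '-1.00', '0.10', '0.26', '0.25', '0.27', '0.27']
y 0.40 ['-
[... 706 characters left out ...]
2']
board [290.8 228.6] 5 [519.5  -9.7]
board [322.4 233.4] 8 [513.3 -87.5]
ground [212.  272.2] 4 [401.6 162.7]
middle [415.9 264.1] 8 [ 454.8 -313. ]
middle [381.5 269.5] 4 [ 436.5 -232.6]
middle [401.2 271.4] 5 [ 435.4 -279. ]
middle [415.9 274.4] 16 [ 430.9 -313.7]
upper [390.5 199.5] 4 [ 607.5 -248.5]
side 0.014 zmed 0.0146 p95 0.0284 ((531.6976318359375, 156.53810119628906), (64.75154113769531, 41.91633224487305), 72.90987396240234) ((535.46875, 154.66049194335938), 41.02589797973633) 130
side 0.028 zmed 0.0267 p95 0.0288 ((529.1024169921875, 149.54779052734375), (30.759082794189453, 25.966075897216797), 69.68150329589844) ((528.9168701171875, 150.7519073486328), 17.037065505981445) 38
```

```bash
cat > act.py <<'E'
from see import *
from workcell import robot
def rot(ang):                      # ang: world direction (deg) of the piece's long side; fingers close across it
    a=np.deg2rad(ang-90); y=np.array([np.cos(a),np.sin(a),0]); z=np.array([0,0,-1.]); return np.c_[np.cross(y,z),y,z]
def best(p,R):                     # of the two equal grasps the one with least joint travel
    q0=np.array(robot.get_state()["qpos"]); c=[]
    for S in(R,R@np.diag([-1,-1,1])):
        q=robot.inverse_kinematics(p,S)
        if q is not None: c.append((abs(np.array(q)-q0).max(),S))
    return min(c,key=lambda k:k[0])[1]
def st(m):
    s=robot.get_state(); print(m,"t %.1f tcp %s w %.3f gf %.1f F %s"%(s["t"],np.round(np.array(s["tcp_pos"])*1e3,1),s["gripper_width"],s["gripper_force"],np.round(s["force"],1))); return s
def pick(c,ang,dz,grip=60,hover=.16):
    p=np.array([*c,hover]); R=best(p,rot(ang)); robot.movep(p,R)
    if robot.move_l([*c,dz],v=.12,force_limit=15): st("touched on descent!")
    robot.clamp(grip); st("clamped"); robot.move_l([*c,.13],v=.15); return st("lifted")
def hover(c,ang,z): p=np.array([*c,z]); robot.movep(p,best(p,rot(ang))); st("hover")
def lower(c,z,dz):                 # z: height of the seat; underside stops there if the dowels enter
    robot.move_l([*c,z+dz+.012],v=.1)
    hit=robot.move_l([*c,z+dz+.0003],v=.03,force_limit=12); s=st("lowered hit=%s"%hit)
    return s["tcp_pos"][2]-z-dz
def release(c,up=.17): robot.let_go(); robot.move_l([*c,up],v=.2); st("released")
def look(name):
    f=robot.grab_frame("top"); show(f); g=robot.grab_frame("side")
    a=cv2.resize(f["frame"][180:280,180:420],(720,300),interpolation=cv2.INTER_CUBIC)
    b=cv2.resize(g["frame"][160:280,210:400],(456,288),interpolation=cv2.INTER_CUBIC)
    im=np.zeros((590,720,3),np.uint8); im[:300]=a; im[302:,:456]=b; cv2.imwrite(f"pics/{name}.png",im[:,:,::-1])
B=np.array([.5156,-.0504]); BA=85.6
E
python3 - <<'E'
from act import *
pick((.4059,.1923),81.2,-.002)
hover(B,BA,.11)
look("a1")
E
```

```text
clamped t 3.5 tcp [406.2 192.5  -1.4] w 0.691 gf 62.2 F [-2.3 -0.8 12.5]
lifted t 4.5 tcp [405.5 192.2 129.4] w 0.694 gf 64.7 F [ 0.3  0.7 -2. ]
hover t 5.6 tcp [515.3 -49.1 109.6] w 0.695 gf 64.6 F [-0.4 -0.  -1.6]
[219.  87.] top 40.0 c 871.2 206.9 size 57 32 ang -56.4 n 194
[234. 141.] top 2.2 c 740.5 162.7 size 75 45 ang -89.0 n 322
[387. 158.] top 3.4 c 721.0 -239.8 size 79 48 ang 88.1 n 512
[384. 200.] top 21.9 c 605.0 -233.4 size 69 48 ang -87.3 n 536
[330. 243.] top 11.9 c 506.9 -106.2 size 122 44 ang -9.8 n 438
[448. 222.] top 27.5 c 564.2 -392.9 size 49 32 ang -47.2 n 155
[391. 270.] top 26.0 c 435.5 -256.3 size 98 52 ang 89.4 n 910
[313. 276.] top 3.4 c 411.4 -71.0 size 56 47 ang 87.1 n 405
[438. 276.] top 28.1 c 420.9 -366.4 size 51 9 ang 73.5 n 174
```

View pics/a1.png

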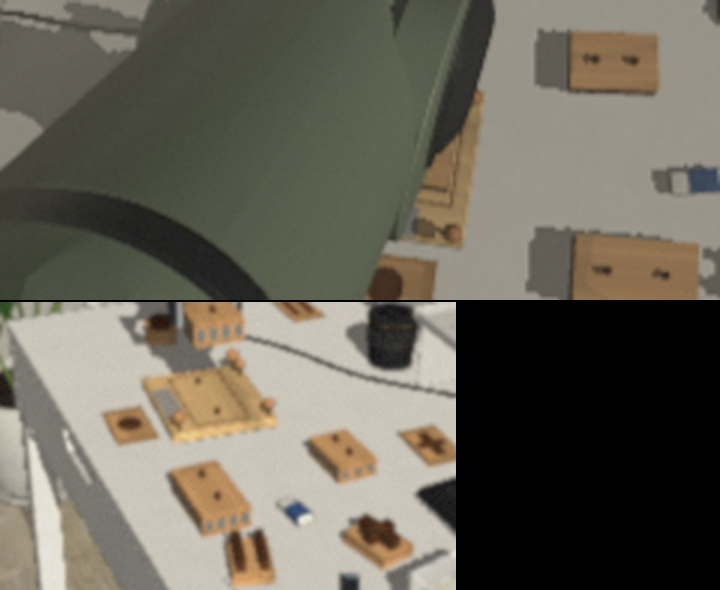

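The ground storey is gripped level. In the side crop it hangs at about (215,325), behind and above the board, and the roofs are undisturbed. Now I'll lower it.

```bash
python3 - <<'E'
from act import *
e=lower(B,.0118,-.002); print("residual mm",e*1e3)
if e<.004:
    release(B); robot.movep([.45,.15,.25],best([.45,.15,.25],rot(85))); look("a2")
E
```

```text
lowered hit=True t 7.1 tcp [515.7 -50.3  10.6] w 0.688 gf 66.3 F [-2.2  0.6 12.6]
residual mm 0.8333669167884077
released t 8.5 tcp [515.1 -50.3 169.2] w 1.002 gf 0.0 F [-0.2 -0.3  0. ]
[219.  87.] top 40.1 c 870.9 206.1 size 51 37 ang -85.8 n 200
[387. 158.] top 3.3 c 721.2 -239.7 size 79 48 ang 88.2 n 522
[384. 200.] top 21.9 c 605.0 -233.4 size 69 49 ang -87.3 n 545
[308. 230.] top 41.4 c 513.1 -49.4 size 116 61 ang 85.5 n 1236
[448. 221.] top 27.5 c 565.4 -393.1 size 50 32 ang 81.3 n 154
[231. 224.] top 13.9 c 524.9 142.7 size 39 36 ang -22.0 n 129
[391. 270.] top 26.1 c 435.5 -256.3 size 98 52 ang 89.4 n 914
[308. 275.] top 3.3 c 412.1 -59.1 size 79 48 ang 87.2 n 632
[438. 276.] top 27.4 c 420.8 -367.0 size 50 9 ang 73.5 n 176
```

The ground storey is seated (top at 41.4 mm, level with the plan). Next, the middle storey.

```bash
python3 - <<'E'
from act import *
S=(.5153,-.0498)
pick((.4354,-.2563),89.4,-.001,hover=.15)
hover(S,BA,.14)
e=lower(S,.042,-.001); print("residual mm",e*1e3)
if e<.004:
    release(S); robot.movep([.45,.15,.25],best([.45,.15,.25],rot(85))); look("a3")
E
```

```text
clamped t 12.8 tcp [ 4.357e+02 -2.563e+02 -4.000e-01] w 0.625 gf 62.2 F [-0.1  1.8 11.6]
lifted t 13.9 tcp [ 435.1 -256.   129.3] w 0.621 gf 62.9 F [ 0.4 -0.6 -1.5]
hover t 14.8 tcp [514.9 -50.4 139.6] w 0.613 gf 62.9 F [ 0.7 -0.8 -1.4]
lowered hit=True t 16.2 tcp [515.3 -49.6  41.6] w 0.621 gf 64.4 F [-3.4  0.6 12.9]
residual mm 0.5870318855028386
released t 17.4 tcp [514.9 -49.6 169.2] w 1.000 gf 0.0 F [-0.2  0.3 -0.6]
[219.  87.] top 40.0 c 871.0 206.2 size 51 37 ang -85.8 n 197
[387. 158.] top 2.4 c 721.6 -240.0 size 79 48 ang 87.8 n 522
[384. 200.] top 21.8 c 605.0 -233.5 size 69 49 ang -87.3 n 542
[308. 230.] top 67.4 c 512.7 -50.0 size 98 55 ang 85.9 n 981
[448. 221.] top 27.5 c 564.2 -392.9 size 49 32 ang -47.2 n 153
[231. 224.] top 13.5 c 526.4 147.3 size 44 40 ang 70.5 n 142
[308. 275.] top 3.3 c 412.4 -59.1 size 79 48 ang 87.2 n 638
[438. 276.] top 14.1 c 432.4 -369.3 size 60 42 ang 73.4 n 250
```

View pics/a3.png

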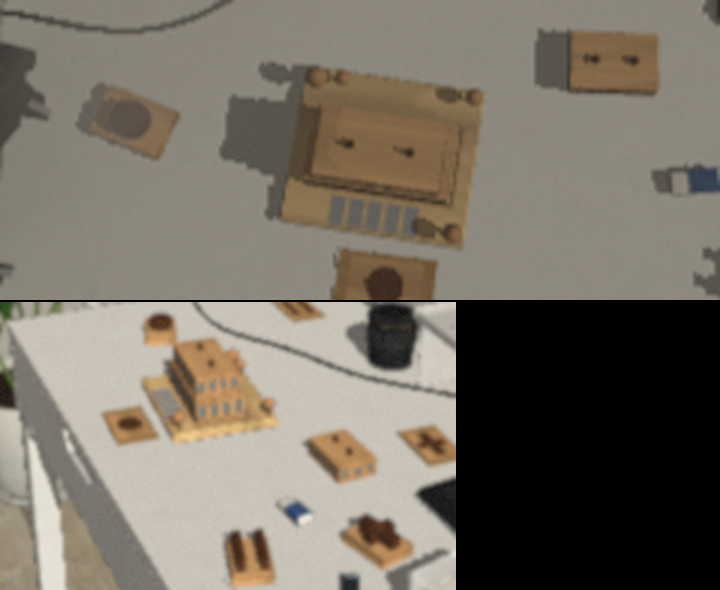

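The ground and middle storeys are stacked squarely (top view about (380,145), side view about (205,375)). Next, the upper storey.

```bash
python3 - <<'E'
from act import *
S=(.5152,-.0498)
pick((.6055,-.2335),-87.3,0.,hover=.15)
hover(S,BA,.15)
e=lower(S,.068,0.); print("residual mm",e*1e3)
if e<.004:
    release(S,.2); robot.movep([.45,.15,.25],best([.45,.15,.25],rot(85))); look("a4")
    f=robot.grab_frame("top"); P,ray=cloud(f)
    near=np.hypot(P[...,0]-.528,P[...,1]-.156)<.06
    t=near&(P[...,2]>.009)&(P[...,2]<.04); print(cv2.minAreaRect((P[t][:,:2]*1000).astype(np.float32)))
E
```

```text
clamped t 21.8 tcp [ 6.058e+02 -2.335e+02  6.000e-01] w 0.548 gf 62.6 F [-0.3  0.5  7.7]
lifted t 22.9 tcp [ 605.1 -233.2  129.1] w 0.545 gf 61.6 F [ 0.3 -0.4 -0.7]
hover t 23.7 tcp [515.5 -50.  149.9] w 0.545 gf 61.5 F [ 0.5 -0.3 -0. ]
lowered hit=True t 25.0 tcp [515.3 -49.6  68.6] w 0.551 gf 62.9 F [-2.5  0.8 11.8]
residual mm 0.5511456155431332
released t 26.2 tcp [514.8 -49.5 199.1] w 1.001 gf 0.0 F [ 0.4  0.1 -1.2]
[219.  87.] top 40.2 c 870.9 206.0 size 51 37 ang -85.8 n 200
[387. 158.] top 3.3 c 721.2 -239.7 size 79 48 ang 88.2 n 519
[308. 231.] top 11.7 c 515.6 -50.4 size 149 128 ang 85.3 n 1435
[448. 222.] top 14.1 c 564.8 -392.8 size 61 41 ang -76.4 n 235
[231. 224.] top 13.3 c 525.1 143.7 size 40 36 ang -19.5 n 141
[308. 275.] top 3.2 c 412.2 -59.0 size 79 48 ang 86.9 n 639
[438. 276.] top 27.3 c 421.0 -366.3 size 52 9 ang 73.5 n 172
((528.0927124023438, 156.822509765625), (60.98292922973633, 41.901283264160156), 71.87893676757812)
```

View pics/a4.png

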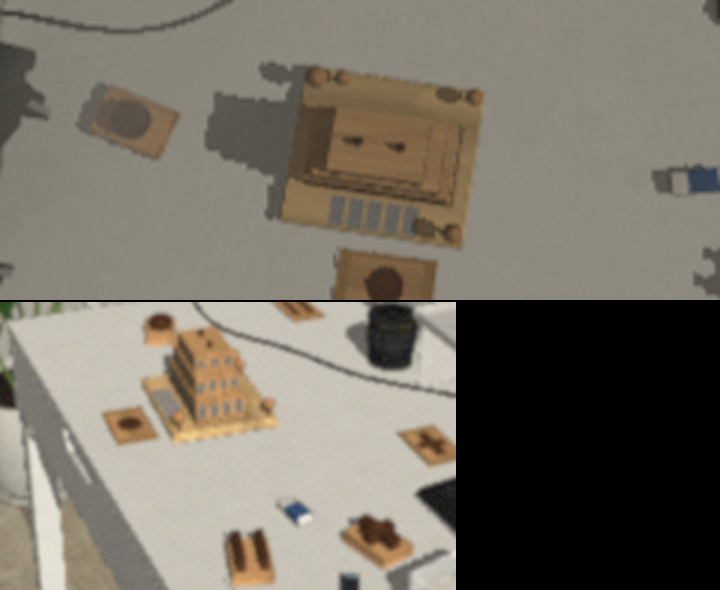

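Three storeys are stacked squarely, with the top at about (380,145). Now the round roof, at about (128,120).

```bash
python3 - <<'E'
from act import *
S=(.5152,-.0498)
s=pick((.528,.1563),72.2,-.0005,hover=.15)
if s["gripper_width"]>.4:
    hover(S,BA,.165)
    e=lower(S,.090,-.0005); print("residual mm",e*1e3)
    if e<.004:
        release(S,.22); robot.movep([.45,.17,.25],best([.45,.17,.25],rot(85))); look("a5")
        P,_=cloud(robot.grab_frame("top")); t=(np.hypot(P[...,0]-.515,P[...,1]+.05)<.05)
        for lo,hi in((.098,.11),(.113,.125)):
            k=t&(P[...,2]>lo)&(P[...,2]<hi); print(k.sum(),np.median(P[k],0),cv2.minAreaRect((P[k][:,:2]*1000).astype(np.float32)))
E
```

```text
clamped t 29.8 tcp [528.2 156.4   0. ] w 0.474 gf 60.5 F [-2.6 -0.3 11.3]
lifted t 30.8 tcp [527.6 156.3 129.3] w 0.476 gf 60.5 F [ 0.2 -0.4 -0. ]
hover t 31.6 tcp [515.2 -49.2 164.5] w 0.476 gf 60.5 F [-0.5  0.4 -0.3]
lowered hit=True t 32.8 tcp [515.3 -49.6  90. ] w 0.475 gf 61.9 F [-2.   1.5 13.1]
residual mm 0.49513800063538627
released t 34.1 tcp [514.8 -49.5 219.1] w 1.002 gf 0.0 F [ 1.1 -0.   0.2]
[219.  87.] top 40.3 c 870.3 206.8 size 56 32 ang -61.5 n 200
[231. 140.] top 2.0 c 742.4 165.4 size 66 44 ang -85.8 n 125
[387. 158.] top 2.4 c 721.6 -240.0 size 79 48 ang 87.8 n 526
[308. 231.] top 11.8 c 515.6 -50.3 size 149 128 ang 85.5 n 1431
[448. 222.] top 27.5 c 564.0 -393.7 size 47 34 ang 75.2 n 154
[308. 275.] top 3.4 c 412.4 -59.1 size 79 48 ang 87.2 n 633
[438. 276.] top 28.3 c 421.0 -366.4 size 51 9 ang 73.6 n 170
364 [ 0.51110885 -0.05041851  0.10346893] ((513.2586059570312, -47.92172622680664), (60.247127532958984, 42.440242767333984), 85.8187255859375)
157 [ 0.51286671 -0.04805279  0.1173913 ] ((512.8162231445312, -48.029361724853516), (29.22709846496582, 29.417633056640625), 23.160579681396484)
```

View pics/a5.png

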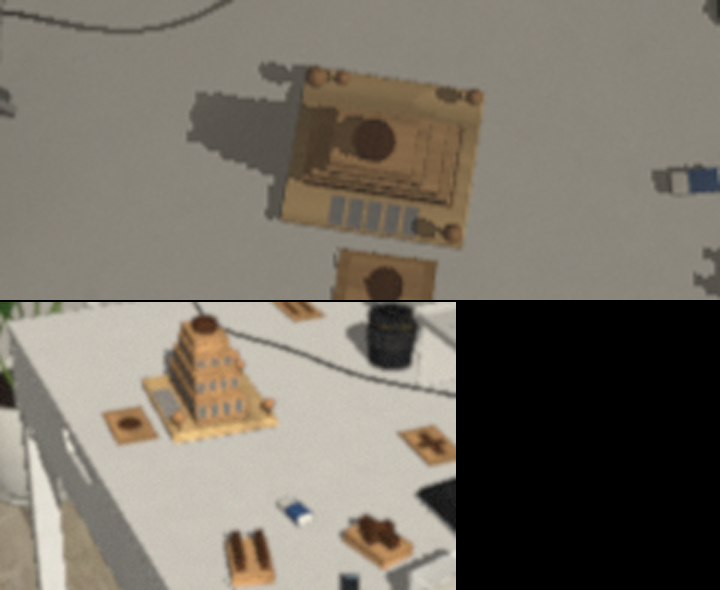

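The roof is level and seated: slab top at 103.5 mm against 104 expected, yaw 85.8°, and drum at about (373,140). The other two roofs haven't moved. Handing in.

```bash
python3 -c "
from workcell import robot
robot.wait(.5); print(robot.sign_off())"
```

```text
the job is handed in; nothing more can be done
None
```

The model is assembled and handed in: ground, middle and upper storeys with the round roof on top. In the last pictures every piece looked seated and the other two roofs had not moved; sign-off returned no verdict.

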